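# Touch off a clamped foot casting with a dowel, then pin it

## Task

Take the steel dowel from its stand and use it as a feeler to find how the clamped aluminium foot casting really lies: with the side of its shank press gently (a few newtons, held for about half a second) against the casting's long side that faces the robot, first near its left end, then near its right end as seen from the robot, and then against the casting's right-hand end face. Then put the dowel down into the casting's bore until it stands fully home, and let go. Never press the dowel harder than 15 N on the casting or the fixture, and leave the other things on the bench where they are.

Things in the scene. Friction and masses are not known exactly. Their poses are not given: they have to be found in the camera images.
- fixture: Fixed dark steel base plate, 170 (x) by 210 (y) by 12 mm thick, lying on the bench under the casting; origin at the centre of its underside, z up. Its -x side faces the robot and its +y side is on the left seen from the robot (it is turned by up to 0.3 rad either way).
- casting_nominal (a point): Where the top centre of the foot casting ought to be: over the plate's centre, 44 mm above the bench, axes as the plate's. The casting is an aluminium block 80 (x) by 120 (y) by 32 mm, clamped rigidly on the plate. Its TRUE POSE IS NOT MEASURED: up to 7 mm off this in x, up to 7 mm in y and turned up to 0.08 rad. The other nominal points below are off likewise.
- spot_left (a point): Nominal first touch point, on the casting's plain upright long -x face, 35 mm left of its middle, 28 mm above the bench (the face spans 12 to 44 mm). Touch with the dowel's shank, its foot 16 to 38 mm above the bench and so clear of the base plate. Nothing obstructs this face.
- spot_right (a point): Nominal second touch point, on the same long -x face, 35 mm right of its middle, 28 mm above the bench.
- spot_end (a point): Nominal third touch point, in the middle of the casting's plain upright short -y end face (80 mm long, square to the long face), 28 mm above the bench. Nothing obstructs this face.
- bore_nominal (a point): Nominal mouth centre of the upright bore: truly 34 mm in from the casting's -x face and 48 mm in from its -y end face. 17.5 mm wide for the 16 mm dowel, 1.5 mm chamfer, mouth 44 mm and floor 18 mm above the bench (26 mm deep). Two ribs near the casting's +x and +y edges rise to 48 mm; bolted lugs on those sides are lower.
- stand: Fixed painted block 70 by 70 by 30 mm with one upright hole 19 mm wide and 22 mm deep in the middle of its top, in which the dowel stands; origin at the centre of its underside. Stands left or right of the fixture.
- dowel: Loose steel dowel, about 0.2 kg, 78 mm tall: round shank 16 mm in diameter and 52 mm long with a 2 mm chamfer at the foot, and on top a square head 24 by 24 by 28 mm high. Origin at the centre of its foot, z up along the dowel, x and y square to the head's sides. It stands with its foot 8 mm above the bench.
- dowel_head (a point): Centre of the dowel's square head (24 by 24 by 28 mm), the place to grasp it, 64 mm above its foot.
- tin: Bystander: closed steel tin, 64 mm in diameter, 75 mm tall, on the opposite side of the fixture from the stand; origin at the centre of its underside. Leave alone.
- tape_roll: Bystander: empty cardboard roll 100 mm across and 48 mm high. Leave alone.
- wrench: Bystander: wrench lying behind the fixture. Leave alone.
- screwdriver: Bystander: screwdriver lying between robot and fixture. Leave alone.
- small_carton: Bystander: closed carton 110 by 160 by 90 mm. Leave alone.
- flat_carton: Bystander: closed carton 160 by 120 by 50 mm. Leave alone.
Not all that is in view belongs to the job. Of the things shaped like the dowel, the steel one is meant.

How it is judged:
On the way, in this order (a step that is already met when the one before it is completed fails the run):
1. dowel held gently (0.8 to 12 N) against the casting's long near side, near its left end (contact force between dowel and fixture between 0.8 and 12 N and x of dowel in the frame of fixture between -0.09 and -0.028 m and y of dowel in the frame of fixture between 0.01 and 0.075 m and z of dowel in the frame of fixture between 0.0135 and 0.041 m), for 0.3 s.
2. dowel held gently against the same side, near its right end (contact force between dowel and fixture between 0.8 and 12 N and x of dowel in the frame of fixture between -0.09 and -0.028 m and y of dowel in the frame of fixture between -0.062 and -0.01 m and z of dowel in the frame of fixture between 0.0135 and 0.041 m), for 0.3 s.
3. dowel held gently against the casting's right-hand end face (contact force between dowel and fixture between 0.8 and 12 N and x of dowel in the frame of fixture between -0.04 and 0.045 m and y of dowel in the frame of fixture between -0.095 and -0.048 m and z of dowel in the frame of fixture between 0.0135 and 0.041 m), for 0.3 s.
At the end, for the whole second after the job is handed in: The dowel stands upright (within 0.1 rad) in the casting's bore with its foot within 3 mm of the bore's floor, at rest and released (z of dowel in the frame of fixture below 0.021 m and x of dowel in the frame of fixture between -0.025 and 0.013 m and y of dowel in the frame of fixture between -0.031 and 0.007 m and angle between dowel's own z axis and vertical below 0.1 rad and linear speed of dowel below 0.02 m/s); the robot touches nothing.
It fails at once if dowel pressed on casting or fixture with more than 15 N (contact force between dowel and fixture above 15 N).
It fails at once if a bystander moved by more than 20 mm (distance of any of tin, tape_roll, wrench, screwdriver, small_carton, flat_carton from where it was at the start of the episode above 0.02 m).
It also fails if it takes over 72 s, if anything falls off the work surface, if the arm or the gripper's body presses on something with over 40 N, if the wrist force passes 120 N, or if a joint passes its speed limit or range.

## Robot

A 6-joint arm with a two-finger parallel gripper is mounted at the origin on the work surface. World frame = base frame: x ahead of the robot, y to its left, z up, the work surface at z = 0. Lengths are in m, angles in rad, forces in N, time in s.
With the tool pointing down it reaches from about 0.225 to 0.875 m from the base axis. Payload 3.4 kg.
Tool frame: the origin (TCP) lies midway between the tips of the shut fingers; the grasp point (between the pads) lies 19 mm behind it; x points along the fingers, z is the direction in which the jaws open and shut, and the axes are right-handed (so a half turn about x gives the same grasp; the last joint's range is limited). The gripper opens to 85 mm and grips with 20 to 120 N. Pads are 22 mm wide; open, the fingers measure 114 mm over their backs; the gripper's body (76 mm by 85 mm) begins 54 mm behind the grasp point. The pads swing forward as they close: fully open they stand 13 mm farther back than shut.
Start: joints at [-1.308, 0.276, 1.505, -0, 1.361, -0.121], TCP at [0.215, -0.533, 0.231] pointing down, gripper open.
Joint ranges: [-2.89, 2.89], [-0.75, 2.08], [0.22, 2.7], [-1.18, 4.32], [0.11, 2.71], [-2.7, 2.7]. Speed limits (rad/s): [2.57, 2.57, 3.14, 3.14, 3.14, 3.14].

## Interface

Orientations are given as a unit quaternion [w, x, y, z].
In Python, from rig import manip, eyes gives the robot as it stands. The module is installed in compiled form; this text tells all that it offers.
- The arm moves only by the shell command python3 -m crank 'ROWS' [FORCE]. ROWS is JSON, a list of rows, each a list of 7 numbers: the shift along the tool's x, y, z in cm, then the turn, a rotation vector about the tool's x, y, z in degrees, then the finger opening in cm, from 0 to 8.54. A call has 1 to 5 rows; each row is the pose to reach, as a shift and turn from the pose commanded when the call began, along the tool's axes at that moment; what a row does not reach only later rows make up. A row lasts 1/8 s, in which the tool goes at most 62.5 mm and 10.7 degrees, less where a joint would pass 70% of its speed; a pose out of reach is approached as far as the arm can. A call with a gripper value outside its range is refused whole. The fingers move at their own pace and stop on an object; FORCE is the grip in N (left out, the last holds). Time passes only in rows, so rows that repeat a pose let the fingers close. It gives the time, the measured TCP pose, the force and the opening at its end, in the units of the state.
- manip.get_state(): the state, without advancing time (a new reading comes with each control period).
- eyes.get_image(name): name is "scene" or "top"; returns a dict with "color" (400x640x3 uint8, blue, green, red), "z_map" (400x640 float32, m along the optical axis (not along the pixel's ray), 0 where there is no reading), "vertical_fov" (degrees; the focal length in pixels is half the picture's height over the tangent of half this angle, whatever the lens; pixels are square), "cx", "cy" (the principal point, pixels), "dist" ([k1, k2, p1, p2, k3] as OpenCV has them; the pictures are not rectified), "eye" and "attitude" of the camera in the world. Camera axes: x right, y up, looking along -z (the intrinsics and any distortion apply to the point x, -y, -z); pixel columns grow to the right and rows downward; lengths in m; the calibration is good to about 2 mm. A picture is of the moment at which its call begins.
- manip.sign_off(): hands the job in, once; it reports no verdict.
The state is a dict: "clock": time; "qpos": joint angles; "qd": joint speeds; "effort": joint torques, N m; "position": TCP position; "ee_rot": TCP orientation; "contact_force": force on the tool from outside, world axes, zero at the start; "moment": the same for the moment, N m; "width": finger opening in m.
Only numpy, scipy, OpenCV 4.12 (cv2) and the standard library are available. Lean on these libraries where they do the work, as an engineer would, in place of code of your own. Each camera call takes 0.05 s, during which the arm holds its last target.

## Working session

There is one attempt and no reset: what is moved stays moved. The work goes in short steps, Python scripts to look and compute and a shell command to move; the robot and the scene stay as the last step left them, time stands still between calls to the robot, and variables do not carry over. Pictures are saved under pics/ and viewed, and the job is handed in when it is done.

```bash
mkdir -p pics; ls; python3 - <<'E'
from rig import manip, eyes
import cv2
print(manip.get_state())
for n in ("scene","top"):
    d=eyes.get_image(n)
    cv2.imwrite(f"pics/{n}0.png",d["color"])
    print(n,{k:v for k,v in d.items() if k not in("color","z_map")})
E
```

```text
pics
{'clock': 0.0, 'qpos': array([-1.30800047e+00,  2.76585860e-01,  1.50616726e+00,  4.00460533e-06,
        1.36067168e+00, -1.20986736e-01]), 'qd': array([-0.00063393,  0.00041604, -0.0016464 , -0.00029123,  0.00219937,
        0.00094885]), 'effort': array([-1.94170225e-04, -4.16777802e+01, -2.45806110e+01, -3.37423062e-04,
        1.11656031e-02, -1.01437263e-05]), 'position': array([ 0.21516058, -0.53264833,  0.23043131]), 'ee_rot': array([ 0.58569171,  0.3958903 ,  0.58666857, -0.39503934]), 'contact_force': array([1.18152057, 0.50919033, 0.10790754]), 'moment': array([-0.0303846 ,  0.02120296,  0.05781967]), 'width': 0.08547424008042358}
scene {'vertical_fov': 43.30053698182923, 'cx': 312.0859174700922, 'cy': 203.73621334546374, 'dist': array([-0.06086637,  0.        ,  0.        ,  0.        ,  0.        ]), 'eye': array([1.48139891, 0.8905874 , 0.96570528]), 'attitude': array([0.31617607, 0.1790239 , 0.43003421, 0.82647064])}
top {'vertical_fov': 50.23480389554339, 'cx': 321.90232339270557, 'cy': 199.89083687239417, 'dist': array([-0.05984145,  0.        ,  0.        ,  0.        ,  0.        ]), 'eye': array([ 0.38225682, -0.05017165,  1.27550592]), 'attitude': array([ 0.71020122,  0.06416193, -0.0542372 , -0.69896767])}
```

View pics/scene0.png

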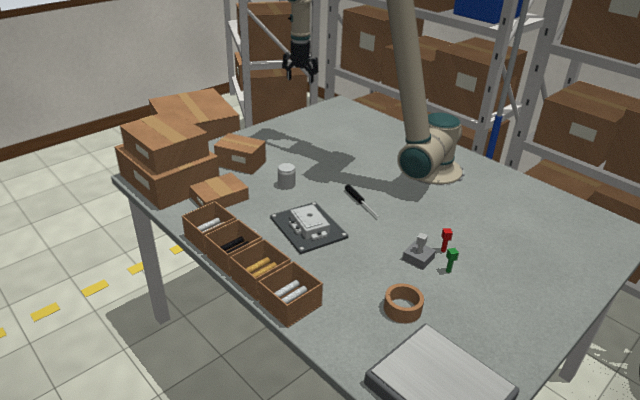

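View pics/top0.png

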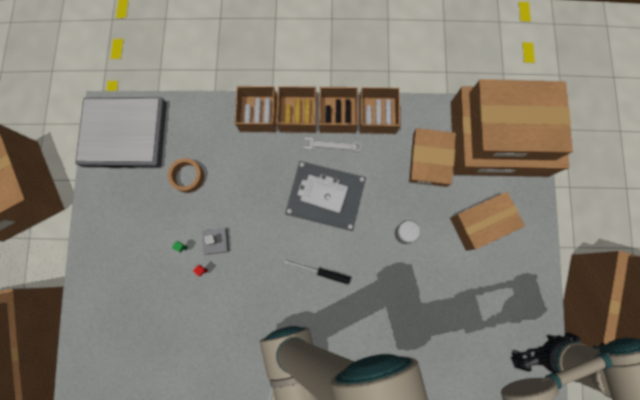

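Top view: image up is +x and left is +y. The fixture is at about (326,196), the stand with the steel dowel at (213,240), the red and green decoys at (200,270) and (179,246), the tin at (408,232) and the screwdriver at (320,272). Next I'll enlarge these.

```bash
cat > h.py <<'E'
import numpy as np, cv2
from scipy.spatial.transform import Rotation as R
from rig import manip, eyes
def q2R(q): return R.from_quat([q[1],q[2],q[3],q[0]]).as_matrix()
def K(d):
    f=200/np.tan(np.radians(d["vertical_fov"]/2))
    return np.array([[f,0,d["cx"]],[0,f,d["cy"]],[0,0,1.]])
def ray(d,u,v):
    p=cv2.undistortPoints(np.array([[[u,v]]],float),K(d),d["dist"])[0,0]
    return q2R(d["attitude"])@np.array([p[0],-p[1],-1.])
def at_z(d,u,v,z):
    r=ray(d,u,v); return d["eye"]+r*(z-d["eye"][2])/r[2]
def at_d(d,u,v):
    return d["eye"]+ray(d,u,v)*d["z_map"][int(round(v)),int(round(u))]
def crop(d,x0,y0,x1,y1,s,name):
    c=cv2.resize(d["color"][y0:y1,x0:x1],None,fx=s,fy=s,interpolation=cv2.INTER_CUBIC)
    st=10
    for x in range((x0//st+1)*st,x1,st):
        cv2.line(c,(int((x-x0+.5)*s),0),(int((x-x0+.5)*s),6),(0,0,255),1)
        cv2.putText(c,str(x),(int((x-x0+.5)*s)-10,16),0,.35,(0,0,255),1)
    for y in range((y0//st+1)*st,y1,st):
        cv2.line(c,(0,int((y-y0+.5)*s)),(6,int((y-y0+.5)*s)),(0,0,255),1)
        cv2.putText(c,str(y),(8,int((y-y0+.5)*s)+4),0,.35,(0,0,255),1)
    cv2.imwrite("pics/"+name,c)
E
python3 - <<'E'
from h import *
d=eyes.get_image("top")
crop(d,280,155,370,235,8,"fix.png")
crop(d,165,220,240,285,8,"stand.png")
s=eyes.get_image("scene")
crop(s,390,220,470,280,8,"stand_s.png")
E
```

```text
(no output)
```

View pics/fix.png

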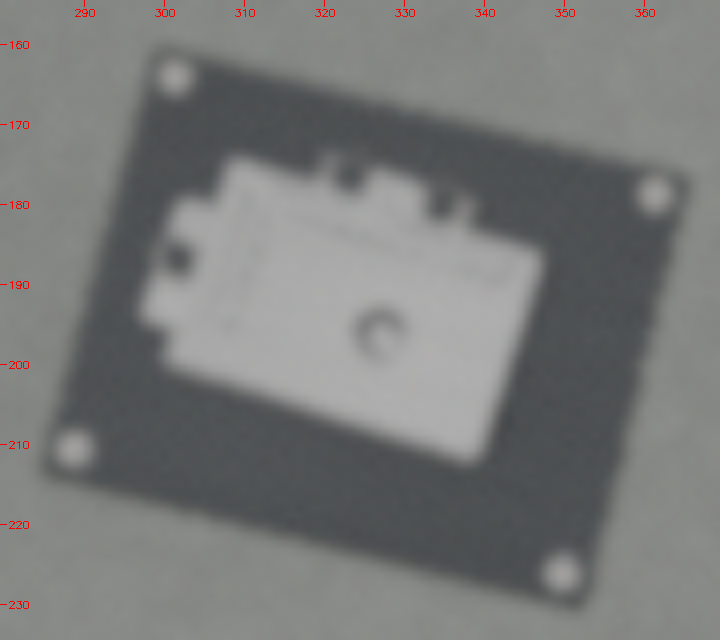

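View pics/stand.png

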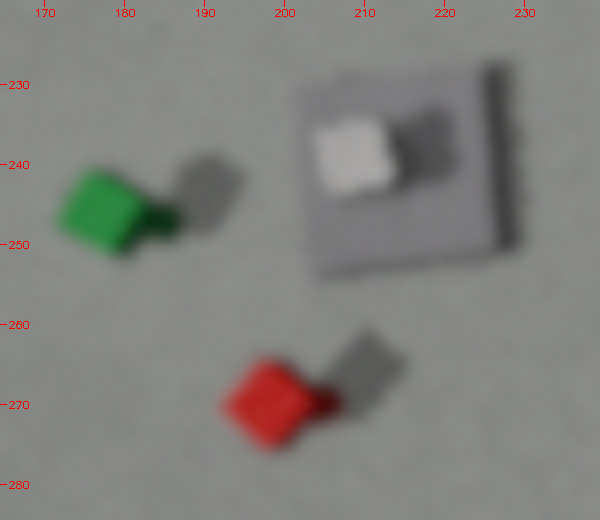

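View pics/stand_s.png

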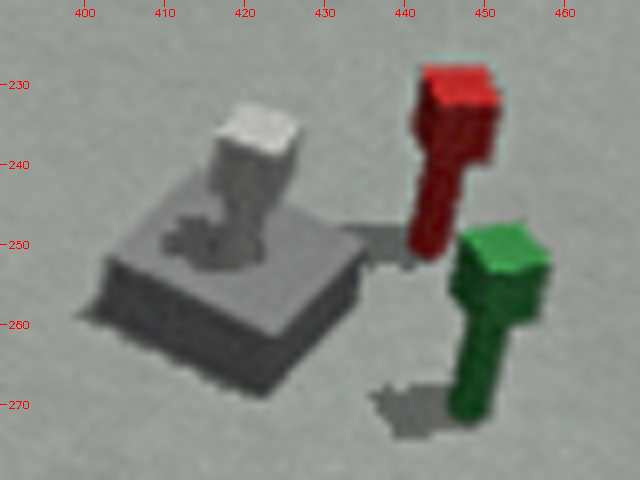

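The enlarged crops show the plate corners near (299,160), (365,177), (352,230) and (285,213). The casting top runs (300,200)–(339,212)–(347,185), and the bore is near (327,196). The dowel's head top is near (209,239), almost square to the stand.

```bash
python3 - <<'E'
from h import *
d=eyes.get_image("top"); s=eyes.get_image("scene")
P=np.array([at_z(d,u,v,.012) for u,v in [(298.5,160),(365.5,177),(352.5,230.3),(284.5,213.5)]])
print("plate",P.round(4).tolist(),"c",P.mean(0).round(4))
print("sides",[np.linalg.norm(P[i]-P[(i+1)%4]).round(4) for i in range(4)])
y=P[0]-P[1]+P[3]-P[2]; x=P[0]-P[3]+P[1]-P[2]
print("yaw",np.arctan2(-y[0],y[1]),np.arctan2(x[1],x[0]))
C=np.array([at_z(d,u,v,.044) for u,v in [(299.8,200.3),(339,212.5),(347.3,185.5),(308,173.5)]])
print("cast",C.round(4).tolist(),C.mean(0).round(4)); print([np.linalg.norm(C[i]-C[(i+1)%4]).round(4) for i in range(4)])
e=C[0]-C[1];print("cyaw",np.arctan2(-e[0],e[1]))
print("bore",at_z(d,327,196.5,.044).round(4), "bore scene")
H=np.array([at_z(d,u,v,.086) for u,v in [(203.8,235.6),(212,234),(213.8,242.3),(205.5,243.6)]])
print("head",H.round(4).tolist(),H.mean(0).round(4),[np.linalg.norm(H[i]-H[(i+1)%4]).round(4) for i in range(4)])
e=H[0]-H[1]+H[3]-H[2];print("hyaw",np.arctan2(-e[0],e[1]))
S=np.array([at_z(d,u,v,.03) for u,v in [(202,230.5),(225,228),(227,250.8),(204,254)]])
print("stand",S.mean(0).round(4),[np.linalg.norm(S[i]-S[(i+1)%4]).round(4) for i in range(4)])
print("depth head",at_d(d,209,239).round(4),"casting",at_d(d,315,190).round(4),"bench",at_d(d,260,250).round(4))
H=np.array([at_z(s,u,v,.086) for u,v in [(416.2,236.2),(419.6,232),(426.2,234.6),(423.5,238.7)]])
print("head scene",H.mean(0).round(4))
for n,u,v,z in [("green",177.5,246,.078),("red",198.5,270.3,.078),("tin",408.5,232,.075),("sd tip",285,262,.01),("sd end",350,279,.02),("roll",185,175,.048)]: print(n,at_z(d,u,v,z).round(3))
st=manip.get_state(); print(q2R(st["ee_rot"]).round(3))
E
```

```text
plate [[0.7185, 0.0431, 0.012], [0.6682, -0.1614, 0.012], [0.5058, -0.1229, 0.012], [0.553, 0.0807, 0.012]] c [ 0.6114 -0.0401  0.012 ]
sides [np.float64(0.2106), np.float64(0.167), np.float64(0.209), np.float64(0.1698)]
yaw -0.23445664005943012 -0.2281162743651925
cast [[0.5884, 0.0337, 0.044], [0.554, -0.0815, 0.044], [0.6346, -0.1051, 0.044], [0.6692, 0.0115, 0.044]] [ 0.6115 -0.0353  0.044 ]
[np.float64(0.1202), np.float64(0.084), np.float64(0.1216), np.float64(0.0838)]
cyaw -0.28964377124723995
bore [ 0.6008 -0.0458  0.044 ] bore scene
head [[0.4766, 0.2987, 0.086], [0.4816, 0.2757, 0.086], [0.4584, 0.2692, 0.086], [0.4543, 0.2925, 0.086]] [0.4677 0.284  0.086 ] [np.float64(0.0236), np.float64(0.0241), np.float64(0.0237), np.float64(0.0232)]
hyaw 0.19213695773172865
stand [0.4665 0.2825 0.03  ] [np.float64(0.0687), np.float64(0.0674), np.float64(0.0683), np.float64(0.0695)]
depth head [0.4671 0.2825 0.0891] casting [ 0.6192 -0.0103  0.047 ] bench [0.4435 0.1516 0.0017]
head scene [0.4695 0.2828 0.086 ]
green [0.446 0.375 0.078]
red [0.38  0.31  0.078]
tin [ 0.497 -0.277  0.075]
sd tip [0.409 0.075 0.01 ]
sd end [ 0.363 -0.116  0.02 ]
roll [0.659 0.378 0.048]
[[-0.     0.927  0.374]
 [ 0.     0.374 -0.927]
 [-1.     0.    -0.   ]]
```

```bash
cat >> h.py <<'E'
def go(x,y,z,yawz=None):
    """shift(cm)/turn(deg about tool x) in tool axes from measured pose"""
    st=manip.get_state(); M=q2R(st["ee_rot"])
    sh=M.T@(np.array([x,y,z])-st["position"])*100
    out=[sh.round(2).tolist()]
    if yawz is not None:
        T=np.column_stack([[0,0,-1],np.cross([np.cos(yawz),np.sin(yawz),0],[0,0,-1]),[np.cos(yawz),np.sin(yawz),0]])
        out.append(np.degrees(R.from_matrix(M.T@T).as_rotvec()).round(2).tolist())
    print("clock",round(st["clock"],2),"pos",st["position"].round(4),"shift",*out); return out
E
python3 - <<'E'
from h import *
go(.468,.2835,.2,.19-np.pi/2)
E
```

```text
clock 0.3 pos [ 0.2153 -0.533   0.231 ] shift [3.14, 54.01, -66.25] [11.1, -0.03, 0.0]
```

```bash
python3 -m crank '[[0,3,-4,0,0,0,6],[0.3,7,-8.5,0,0,0,6],[0.6,11,-13.2,0,0,0,6],[0.9,14.6,-18,0,0,0,6],[1.1,18,-22,0,0,0,6]]' 120
python3 -m crank '[[0.2,3.7,-4.6,0,0,0,6],[0.4,7.4,-9,0,0,0,6],[0.6,11,-13.5,0,0,0,6],[0.9,14.6,-18,0,0,0,6],[1.1,18,-22,0,0,0,6]]'
python3 - <<'E'
from h import *
go(.468,.2835,.2,.19-np.pi/2)
E
```

```text
clock: 0.92
position: [0.2999, -0.2596, 0.2203]
ee_rot: [0.586, 0.396, 0.586, -0.395]
contact_force: [-0.2, -0.3, 0.3]
width: 0.0599
clock: 1.55
position: [0.3846, 0.0115, 0.2095]
ee_rot: [0.587, 0.395, 0.586, -0.395]
contact_force: [0.9, -0.6, 0.0]
width: 0.0601
clock 1.55 pos [0.3846 0.0115 0.2095] shift [0.95, 17.93, -22.09] [11.13, 0.04, -0.06]
```

```bash
python3 -m crank '[[0.2,3.7,-4.6,2,0,0,6],[0.4,7.4,-9,5,0,0,6],[0.6,11,-13.5,8,0,0,6],[0.8,14.8,-18.2,11.1,0,0,6],[0.9,17.93,-22.09,11.1,0,0,6]]'
python3 -m crank '[[0,0,0,0,0,0,6]]'
python3 - <<'E'
from h import *
go(.468,.2835,.054,.19-np.pi/2)
d=eyes.get_image("top");crop(d,165,205,255,285,8,"pre.png")
d=eyes.get_image("scene");crop(d,380,190,470,280,6,"pre_s.png")
E
```

```text
clock: 2.17
position: [0.4683, 0.284, 0.2001]
ee_rot: [0.546, 0.45, 0.545, -0.45]
contact_force: [0.1, -0.8, -0.6]
width: 0.0597
clock: 2.3
position: [0.4687, 0.2847, 0.1997]
ee_rot: [0.546, 0.45, 0.546, -0.449]
contact_force: [1.0, 0.1, -0.6]
width: 0.0601
clock 2.3 pos [0.4687 0.2847 0.1997] shift [14.57, -0.1, 0.12] [0.23, -0.05, -0.03]
```

View pics/pre_s.png

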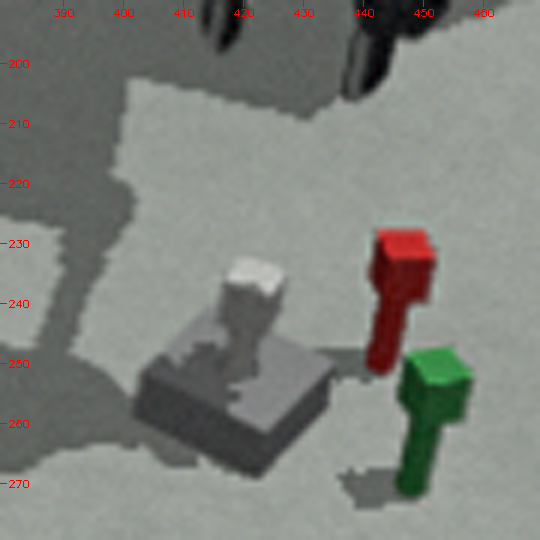

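View pics/pre.png

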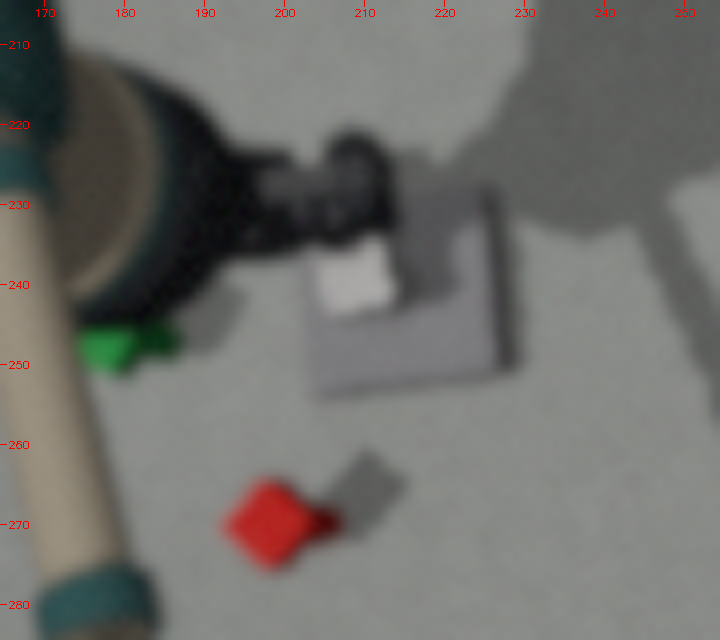

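The scene view shows the fingers at (416,195) and (440,203), straddling the column above the steel head at (421,236), so I'll descend.

```bash
python3 -m crank '[[4,-0.1,0.12,0.2,0,0,6],[7,-0.1,0.12,0.2,0,0,6],[10,-0.1,0.12,0.2,0,0,6],[12.5,-0.1,0.12,0.2,0,0,6],[14.4,-0.1,0.12,0.2,0,0,6]]'
python3 -m crank '[[0,0,0,0,0,0,6],[0,0,0,0,0,0,4],[0,0,0,0,0,0,2],[0,0,0,0,0,0,1],[0,0,0,0,0,0,0]]'
python3 -m crank '[[0,0,0,0,0,0,0],[0,0,0,0,0,0,0],[0,0,0,0,0,0,0]]' 120
```

```text
clock: 3.02
position: [0.4664, 0.2782, 0.0556]
ee_rot: [0.544, 0.451, 0.544, -0.452]
contact_force: [0.6, -0.6, 0.5]
width: 0.0601
clock: 3.65
position: [0.468, 0.2809, 0.0578]
ee_rot: [0.545, 0.452, 0.544, -0.45]
contact_force: [-0.7, 1.9, 6.1]
width: 0.0227
clock: 4.03
position: [0.4681, 0.281, 0.0578]
ee_rot: [0.545, 0.452, 0.544, -0.45]
contact_force: [-1.1, 0.9, 7.0]
width: 0.0221
```

```bash
python3 - <<'E'
from h import *
st=manip.get_state();print(st, q2R(st["ee_rot"]).round(4))
d=eyes.get_image("scene");crop(d,380,190,470,280,7,"g_s.png")
E
```

```text
{'clock': 4.025, 'qpos': array([4.12964091e-01, 3.85473155e-01, 1.81897447e+00, 3.70937399e-04,
       9.34091431e-01, 1.79683411e+00]), 'qd': array([ 0.00110307, -0.0003054 ,  0.00083741, -0.00128559,  0.00107385,
       -0.00064003]), 'effort': array([-7.29478821e-01, -3.87174690e+01, -1.69653690e+01, -4.19229604e-01,
       -1.64151499e-01, -4.40486911e-03]), 'position': array([0.46805464, 0.28097096, 0.05779053]), 'ee_rot': array([ 0.5448217 ,  0.45222553,  0.54404036, -0.45020159]), 'contact_force': array([-1.11804597,  0.87557905,  6.97932052]), 'moment': array([0.24096504, 0.20016988, 0.04716488]), 'width': 0.022104093117476985} [[ 0.0027  0.9826  0.1856]
 [ 0.0015  0.1856 -0.9826]
 [-1.      0.0029 -0.001 ]]
```

View pics/g_s.png

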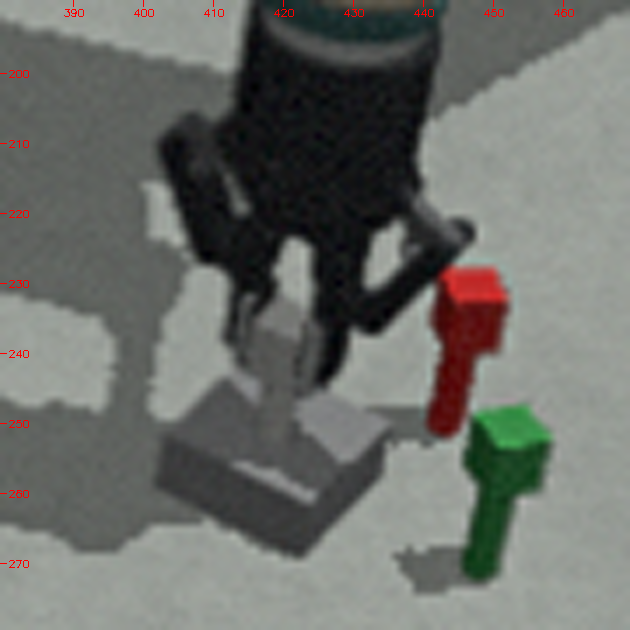

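The jaws close around the steel head at about (420,240). I'll lift it.

```bash
python3 -m crank '[[-0.5,0,0,0,0,0,0],[-1.5,0,0,0,0,0,0],[-3,0,0,0,0,0,0],[-5,0,0,0,0,0,0],[-7,0,0,0,0,0,0]]' 120
python3 -m crank '[[0,0,0,0,0,0,0],[0,0,0,0,0,0,0]]'
python3 - <<'E'
from h import *
go(0.5,0.1,0.12,.19-np.pi/2)
d=eyes.get_image("scene");crop(d,380,170,470,270,6,"l_s.png")
d=eyes.get_image("top");crop(d,165,205,255,285,8,"l_t.png")
E
```

```text
clock: 4.7
position: [0.4668, 0.2795, 0.1275]
ee_rot: [0.545, 0.451, 0.544, -0.452]
contact_force: [0.1, -0.0, -2.0]
width: 0.0225
clock: 4.95
position: [0.4666, 0.2797, 0.126]
ee_rot: [0.544, 0.451, 0.544, -0.452]
contact_force: [0.0, -0.0, -2.3]
width: 0.0222
clock 4.95 pos [0.4666 0.2797 0.126 ] shift [0.61, -0.05, 18.27] [-0.19, 0.04, 0.06]
```

View pics/l_s.png

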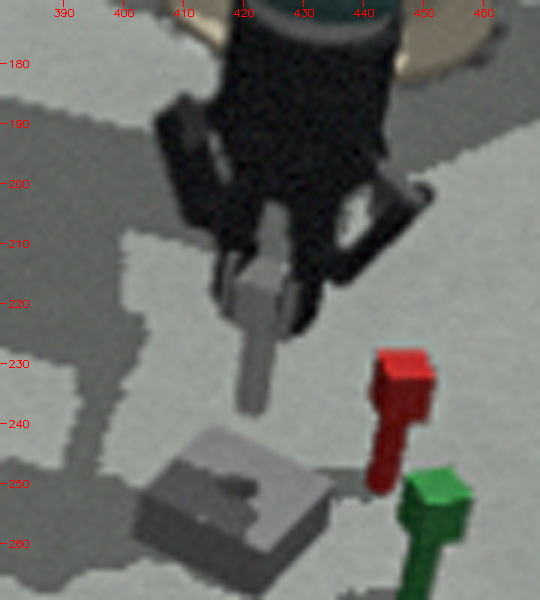

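The dowel is lifted: 2 N of weight, with the shank hanging from (424,220) to its foot at (421,239). I'll check the tilt by projecting the ideal dowel.

```bash
cat >> h.py <<'E'
def proj(d,P):
    A=q2R(d["attitude"]); c=(np.atleast_2d(P)-d["eye"])@A
    c=c*[1,-1,-1]
    return cv2.projectPoints(c,np.zeros(3),np.zeros(3),K(d),d["dist"])[0][:,0]
E
python3 - <<'E'
from h import *
d=eyes.get_image("scene"); st=manip.get_state(); p=st["position"]
a=np.linspace(0,2*np.pi,17)
im=cv2.resize(d["color"],None,fx=8,fy=8,interpolation=cv2.INTER_CUBIC)
f=p-[0,0,.050]
M=q2R(st["ee_rot"])
def draw(P,c):
    q=((proj(d,P)+.5)*8).astype(int); cv2.polylines(im,[q],True,c,1)
for z in (0.002,.05): draw([f+[.008*np.cos(t),.008*np.sin(t),z] for t in a],(0,255,0))
sq=[(1,1),(1,-1),(-1,-1),(-1,1)]
for z in (.052,.080-.002): draw([f+[0,0,z]+.012*s*M[:,1]+.012*t*M[:,2] for s,t in sq],(0,0,255))
cv2.imwrite("pics/ov.png",im[195*8:255*8,390*8:460*8])
E
```

```text
(no output)
```

View pics/ov.png

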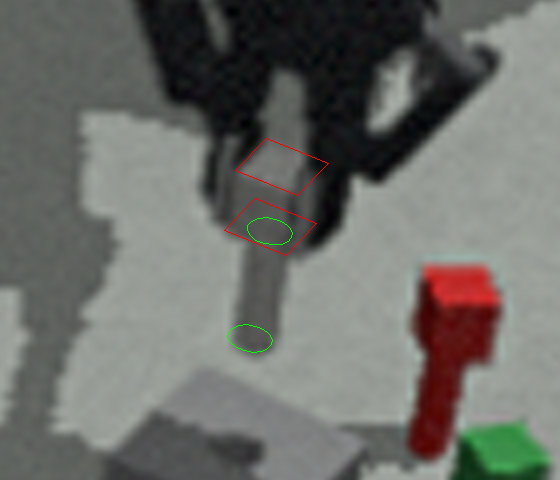

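```bash
python3 - <<'E'
from h import *
d=eyes.get_image("scene"); g=d["color"].astype(int).sum(2)
for v in range(222,242): print(v,g[v,412:434].tolist())
z=d["z_map"]
for v in range(206,242,2): print(v,[round(float(x),3) for x in z[v,416:430]])
E
```

```text
222 [454, 447, 457, 460, 329, 209, 187, 234, 257, 253, 259, 254, 253, 255, 177, 225, 225, 98, 67, 36, 133, 427]
223 [453, 450, 463, 468, 441, 370, 283, 244, 235, 244, 257, 265, 258, 259, 199, 232, 203, 95, 40, 79, 248, 448]
224 [462, 455, 456, 461, 477, 458, 366, 289, 253, 247, 245, 262, 247, 211, 192, 226, 131, 53, 72, 255, 428, 476]
225 [457, 457, 459, 459, 461, 458, 435, 446, 374, 271, 249, 254, 240, 205, 228, 238, 150, 117, 243, 428, 490, 472]
226 [457, 458, 467, 457, 460, 457, 465, 456, 350, 248, 254, 263, 253, 189, 229, 235, 254, 345, 432, 472, 473, 465]
227 [460, 447, 457, 464, 454, 450, 454, 462, 346, 258, 261, 282, 259, 245, 338, 343, 424, 454, 469, 459, 471, 465]
228 [461, 460, 461, 449, 469, 458, 464, 468, 313, 246, 257, 264, 266, 293, 431, 455, 459, 454, 466, 465, 468, 473]
229 [453, 442, 458, 459, 459, 458, 462, 454, 320, 237, 266, 251, 263, 290, 442, 472, 471, 461, 469, 463, 463, 461]
230 [452, 451, 448, 453, 447, 462, 462, 433, 291, 241, 264, 271, 268, 331, 458, 476, 469, 466, 459, 465, 468, 459]
231 [444, 460, 458, 461, 459, 466, 463, 421, 295, 253, 271, 262, 258, 376
[... 2322 characters left out ...]
7, 1.611, 1.609, 1.61, 1.417, 1.42, 1.416, 1.42, 1.42, 1.415, 1.606, 1.61, 1.617, 1.61]
230 [1.606, 1.594, 1.607, 1.595, 1.426, 1.425, 1.422, 1.421, 1.421, 1.427, 1.604, 1.601, 1.602, 1.598]
232 [1.594, 1.588, 1.588, 1.593, 1.429, 1.426, 1.427, 1.43, 1.425, 1.594, 1.594, 1.591, 1.59, 1.585]
234 [1.592, 1.58, 1.587, 1.437, 1.432, 1.426, 1.427, 1.433, 1.432, 1.588, 1.58, 1.587, 1.581, 1.578]
236 [1.581, 1.577, 1.576, 1.443, 1.437, 1.431, 1.431, 1.433, 1.433, 1.585, 1.576, 1.583, 1.578, 1.577]
238 [1.564, 1.569, 1.566, 1.438, 1.437, 1.435, 1.433, 1.431, 1.564, 1.569, 1.566, 1.573, 1.575, 1.565]
240 [1.56, 1.554, 1.564, 1.559, 1.564, 1.556, 1.567, 1.561, 1.566, 1.561, 1.562, 1.559, 1.564, 1.558]
```

View pics/l_t.png

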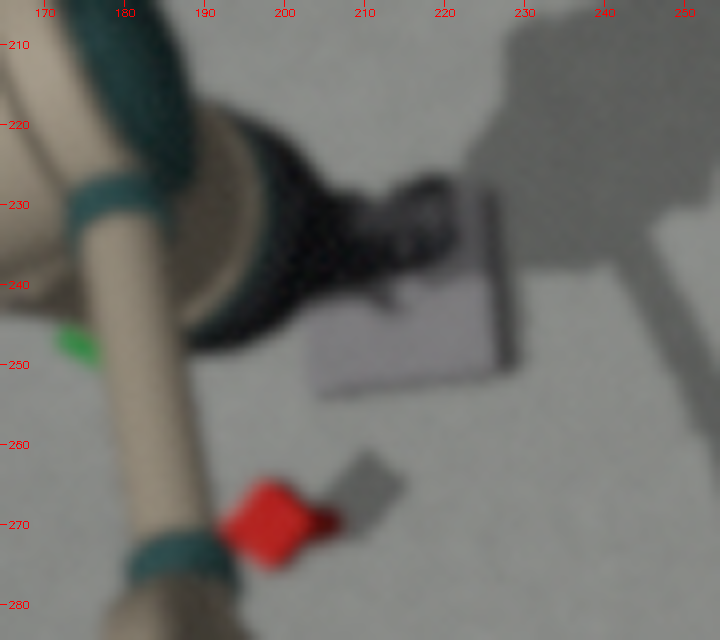

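The shank edges suggest a slight tilt of about 0.04 rad. I'll turn the wrist 90° and measure again to get the full tilt vector.

```bash
cat >> h.py <<'E'
def tilt(n=6):
    """image slope of shank centreline vs. projected vertical -> lateral tilt (rad, + = foot to image right), lateral dir"""
    gs=[];
    for _ in range(n): d=eyes.get_image("scene"); gs.append(d["color"].astype(float).sum(2))
    g=np.mean(gs,0); st=manip.get_state(); f=st["position"]-[0,0,.05]
    L=[];Rr=[];V=[]
    top=proj(d,f+[0,0,.040])[0]; bot=proj(d,f+[0,0,.004])[0]
    for v in range(int(np.ceil(top[1]))+1,int(bot[1])):
        t=(v-top[1])/(bot[1]-top[1]); uc=top[0]+t*(bot[0]-top[0]); uc0=int(round(uc))
        row=g[v]; fg=np.median(row[uc0-1:uc0+2])
        bl=np.median(row[uc0-9:uc0-5]); br=np.median(row[uc0+6:uc0+10])
        l=uc0-sum(np.clip((bl-row[uc0-8:uc0])/(bl-fg),0,1)); r=uc0+1+sum(np.clip((br-row[uc0+1:uc0+9])/(br-fg),0,1))
        L.append(l-.5);Rr.append(r-.5);V.append(v)
    L=np.array(L);Rr=np.array(Rr);V=np.array(V);C=(L+Rr)/2
    sl=np.polyfit(V,C,1)
    # find foot pts: axis through f+off, lateral dir = camera right (horizontal)
    r=q2R(d["attitude"])[:,0]; r=r/np.linalg.norm(r)
    def res(p):
        e=[]
        Pz=np.array([f+[0,0,.04]+r*p[0], f+[0,0,.004]+r*(p[0]+.036*p[1])])
        q=proj(d,Pz); return np.interp(V,q[:,1],q[:,0])-C
    from scipy.optimize import least_squares
    s=least_squares(res,[0,0],x_scale=.01,diff_step=1e-4,loss="soft_l1",f_scale=.15)
    print("rows",V[0],V[-1],"width",(Rr-L).round(1).tolist(),"offset mm",(s.x[0]*1e3).round(2),"tilt",s.x[1].round(4),"rms px",res(s.x).std().round(3),"lat dir",r.round(3))
    return s.x
E
python3 - <<'E'
from h import *
tilt()
E
python3 -m crank '[[0,0,0,-10,0,0,0],[0,0,0,-20,0,0,0],[0,0,0,-30,0,0,0],[0,0,0,-40,0,0,0],[0,0,0,-50,0,0,0]]'
python3 -m crank '[[0,0,0,-10,0,0,0],[0,0,0,-20,0,0,0],[0,0,0,-30,0,0,0],[0,0,0,-40,0,0,0],[0,0,0,-40,0,0,0]]'
python3 - <<'E'
from h import *
tilt()
st=manip.get_state();print(st["clock"],st["position"],q2R(st["ee_rot"]).round(4))
d=eyes.get_image("scene");crop(d,380,170,470,270,6,"r_s.png")
E
```

```text
rows 228 235 width [5.7, 5.6, 5.7, 5.5, 5.7, 5.6, 5.6, 5.7] offset mm 0.75 tilt 0.0231 rms px 0.054 lat dir [-0.736  0.677  0.024]
clock: 6.08
position: [0.4671, 0.2802, 0.1262]
ee_rot: [0.685, 0.177, 0.685, -0.177]
contact_force: [-0.0, -1.0, -1.6]
width: 0.0221
clock: 6.7
position: [0.4671, 0.2802, 0.1262]
ee_rot: [0.704, -0.065, 0.704, 0.065]
contact_force: [-0.1, -0.6, -2.9]
width: 0.022
rows 228 235 width [5.6, 5.6, 5.5, 5.5, 5.5, 5.3, 5.2, 5.6] offset mm -1.4 tilt 0.0366 rms px 0.057 lat dir [-0.736  0.677  0.024]
7.0 [0.46717043 0.28018146 0.1262542 ] [[ 0.000e+00 -1.845e-01  9.828e-01]
 [-1.000e-04  9.828e-01  1.845e-01]
 [-1.000e+00 -1.000e-04  0.000e+00]]
```

View pics/r_s.png

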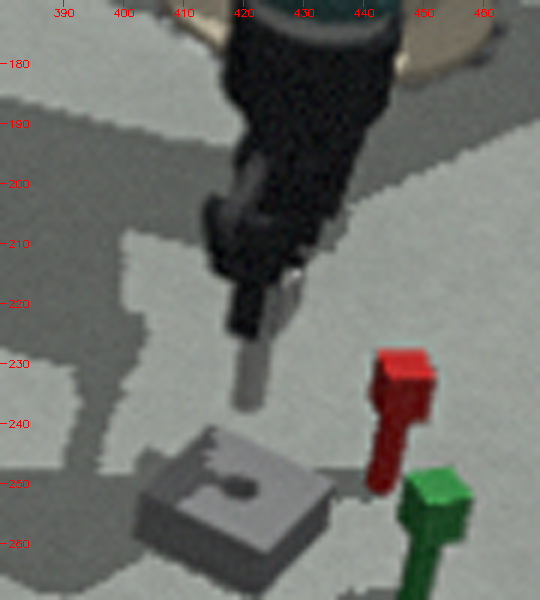

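```bash

python3 -m crank '[[0,0,0,-10,0,0,0],[0,0,0,-20,0,0,0],[0,0,0,-30,0,0,0],[0,0,0,-40,0,0,0],[0,0,0,-50,0,0,0]]' >/dev/null
python3 -m crank '[[0,0,0,-10,0,0,0],[0,0,0,-20,0,0,0],[0,0,0,-30,0,0,0],[0,0,0,-40,0,0,0],[0,0,0,-40,0,0,0]]'
python3 - <<'E'
from h import *
tilt()
st=manip.get_state();print(st["clock"],st["qpos"],q2R(st["ee_rot"]).round(4))
E
```

```text
clock: 8.3
position: [0.4671, 0.2802, 0.1262]
ee_rot: [-0.452, 0.544, -0.452, -0.544]
contact_force: [0.4, -0.1, -1.8]
width: 0.022
rows 228 235 width [5.9, 5.5, 6.0, 5.7, 5.6, 5.4, 5.7, 5.8] offset mm -2.31 tilt -0.0337 rms px 0.053 lat dir [-0.736  0.677  0.024]
8.6 [ 4.12558013e-01  3.11277814e-01  1.73212932e+00 -1.18353655e-04
  1.09819093e+00 -1.34365076e+00] [[ 0.000e+00 -9.829e-01 -1.844e-01]
 [-1.000e-04 -1.844e-01  9.829e-01]
 [-1.000e+00 -0.000e+00 -1.000e-04]]
```

Combining the three measurements, the foot leans 0.048 rad toward tool −z and 0.017 toward +y. I'll go to the standoff, aligned with the casting, then correct the tilt by (0, −2.7, −1.0)°.

```bash

python3 -m crank '[[0,-0.6,-5,10,0,0,0],[0,-1.2,-10,20,0,0,0],[0,-1.8,-15,30,0,0,0],[0,-2.5,-21,40,0,0,0],[0,-3.24,-27.19,50,0,0,0]]'
python3 -m crank '[[0,0,0,10,0,0,0],[0,0,0,20,0,0,0],[0,0,0,30,0,0,0],[0,0,0,40,0,0,0],[0,0,0,50,0,0,0]]'
python3 -m crank '[[0,0,0,10,0,0,0],[0,0,0,15.6,0,0,0],[0,0,0,15.6,0,0,0]]'
python3 - <<'E'
from h import *
go(.549,.019,.126,-.26)
tilt(4)
E
```

```text
clock: 9.22
position: [0.55, 0.0174, 0.1265]
ee_rot: [0.64, -0.301, 0.64, 0.301]
contact_force: [0.9, 1.2, -1.4]
width: 0.0225
clock: 9.85
position: [0.5494, 0.0189, 0.1263]
ee_rot: [0.707, -0.002, 0.707, 0.002]
contact_force: [0.3, 0.4, -1.2]
width: 0.022
clock: 10.22
position: [0.5494, 0.019, 0.1263]
ee_rot: [0.701, 0.092, 0.701, -0.092]
contact_force: [0.6, -1.0, -1.7]
width: 0.0222
clock 10.22 pos [0.5494 0.019  0.1263] shift [0.03, -0.01, -0.04] [0.02, 0.0, 0.01]
rows 199 206 width [6.6, 6.9, 6.7, 6.3, 7.1, 7.0, 6.3, 5.4] offset mm -0.01 tilt 0.0198 rms px 0.223 lat dir [-0.736  0.677  0.024]
```

```bash
python3 -m crank '[[0,0,0,0,-2.7,-1,0],[0,0,0,0,-2.7,-1,0]]'; cat >> h.py <<'E'
def overlay(name,off=.05,box=40,s=8,tl=0):
    d=eyes.get_image("scene"); st=manip.get_state(); f=st["position"]-[0,0,off]; M=q2R(st["ee_rot"])
    im=cv2.resize(d["color"],None,fx=s,fy=s,interpolation=cv2.INTER_CUBIC); a=np.linspace(0,2*np.pi,17)
    def draw(P,c): cv2.polylines(im,[((proj(d,P)+.5)*s).astype(int)],True,c,1)
    for z in (0.002,.05): draw([f+[.008*np.cos(t),.008*np.sin(t),z] for t in a],(0,255,0))
    for z in (.052,.078): draw([f+[0,0,z]+.012*p*M[:,1]+.012*t*M[:,2] for p,t in [(1,1),(1,-1),(-1,-1),(-1,1)]],(0,0,255))
    c=proj(d,f+[0,0,.03])[0].astype(int)
    x0,y0=max(c[0]-box,0),max(c[1]-box,0)
    print("crop origin",x0,y0); cv2.imwrite("pics/"+name,im[y0*s:(c[1]+box)*s,x0*s:(c[0]+box)*s])
E
python3 - <<'E'
from h import *
overlay("ov2.png",box=36)
E
```

```text
clock: 10.68
position: [0.5485, 0.0194, 0.1262]
ee_rot: [0.716, 0.083, 0.686, -0.1]
contact_force: [0.2, 0.2, -1.6]
width: 0.0222
crop origin 301 164
```

View pics/ov2.png

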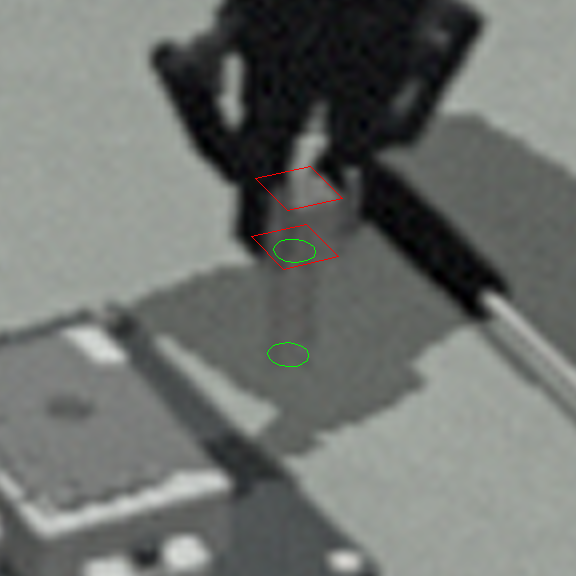

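```bash
python3 - <<'E'
from h import *
M=q2R(manip.get_state()["ee_rot"]);print(M.round(4))
go(.549,.019,.072)
go(.549+.0096,.019-.0029,.072)
n=M.T@np.array([.958,-.286,0]); print("press dir tool",n.round(4))
print("end press dir",(M.T@np.array([.286,.958,0])).round(4))
E
```

```text
[[ 0.0405  0.2568  0.9656]
 [-0.0287  0.9663 -0.2558]
 [-0.9988 -0.0174  0.0465]]
clock 10.72 pos [0.5491 0.0192 0.1264] shift [5.43, 0.07, -0.25]
clock 10.72 pos [0.5491 0.0192 0.1264] shift [5.48, 0.04, 0.75]
press dir tool [ 0.047  -0.0303  0.9982]
end press dir [-0.0159  0.9992  0.0311]
```

```bash
python3 -m crank '[[2,0.02,-0.1,0,0,0,0],[4,0.05,-0.2,0,0,0,0],[5.43,0.07,-0.25,0,0,0,0],[5.46,0.06,0.4,0,0,0,0],[5.49,0.04,1.0,0,0,0,0]]'
python3 -m crank '[[0,0,0,0,0,0,0],[0,0,0,0,0,0,0],[0,0,0,0,0,0,0]]'
python3 - <<'E'
from h import *
overlay("ov3.png",box=36)
E
```

```text
clock: 11.35
position: [0.5629, 0.015, 0.0725]
ee_rot: [0.717, 0.083, 0.685, -0.1]
contact_force: [0.7, -0.4, -2.4]
width: 0.0226
clock: 11.72
position: [0.5613, 0.0153, 0.0722]
ee_rot: [0.717, 0.083, 0.685, -0.1]
contact_force: [0.5, 0.4, -2.4]
width: 0.022
crop origin 296 179
```

View pics/ov3.png

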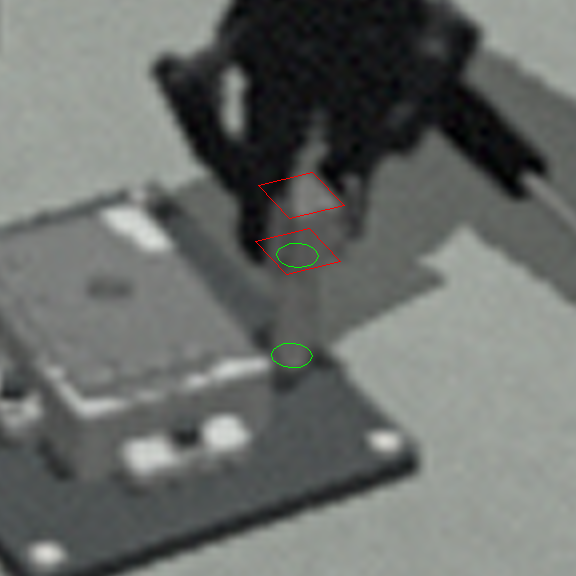

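```bash
python3 -m crank '[[0.01,0,0.2,0,0,0,0],[0.02,-0.01,0.4,0,0,0,0],[0.03,-0.02,0.6,0,0,0,0],[0.03,-0.02,0.7,0,0,0,0],[0.03,-0.02,0.7,0,0,0,0]]'
for i in 1 2; do python3 -m crank '[[0.005,0,0.1,0,0,0,0],[0.005,0,0.1,0,0,0,0]]'; done
```

```text
clock: 12.4
position: [0.5683, 0.0132, 0.0719]
ee_rot: [0.717, 0.083, 0.685, -0.1]
contact_force: [-0.9, -0.3, -2.4]
width: 0.022
clock: 12.65
position: [0.5692, 0.013, 0.072]
ee_rot: [0.717, 0.083, 0.685, -0.1]
contact_force: [-0.4, -0.6, -1.8]
width: 0.0223
clock: 12.9
position: [0.5702, 0.0127, 0.072]
ee_rot: [0.717, 0.083, 0.685, -0.1]
contact_force: [0.1, 0.2, -2.9]
width: 0.0226
```

```bash
for i in 1 2 3; do python3 -m crank '[[0.002,0,0.05,0,0,0,0],[0.002,0,0.05,0,0,0,0]]' | grep -E 'pos|force'; done
```

```text
position: [0.5706, 0.0126, 0.0719]
contact_force: [0.3, -0.3, -2.4]
position: [0.5711, 0.0125, 0.072]
contact_force: [-0.1, -0.3, -1.9]
position: [0.5716, 0.0123, 0.072]
contact_force: [0.1, -0.9, -1.6]
```

```bash
for i in 1 2 3; do python3 -m crank '[[0.002,0,0.05,0,0,0,0],[0.002,0,0.05,0,0,0,0]]' | grep -E 'pos|force'; done
```

```text
position: [0.5721, 0.0122, 0.072]
contact_force: [0.1, -0.7, -2.8]
position: [0.5726, 0.012, 0.072]
contact_force: [-0.2, -0.7, -2.5]
position: [0.5731, 0.0119, 0.072]
contact_force: [0.8, 0.5, -1.9]
```

```bash
for i in 1 2 ; do python3 -m crank '[[0.002,0,0.05,0,0,0,0],[0.002,0,0.05,0,0,0,0]]' | grep -E 'pos|force'; done
```

```text
position: [0.5735, 0.0118, 0.072]
contact_force: [0.7, -0.8, -2.8]
position: [0.574, 0.0117, 0.072]
contact_force: [-0.6, -0.3, -2.7]
```

```bash
for i in 1 2 ; do python3 -m crank '[[0.002,0,0.05,0,0,0,0],[0.002,0,0.05,0,0,0,0]]' | grep -E 'pos|force'; done
```

```text
position: [0.5745, 0.0115, 0.072]
contact_force: [-0.4, 0.5, -1.5]
position: [0.575, 0.0114, 0.072]
contact_force: [-0.4, 0.3, -2.4]
```

```bash
for i in 1 2 ; do python3 -m crank '[[0.002,0,0.05,0,0,0,0],[0.002,0,0.05,0,0,0,0]]' | grep -E 'pos|force'; done
```

```text
position: [0.5754, 0.0113, 0.072]
contact_force: [-0.2, -0.8, -2.5]
position: [0.5755, 0.0113, 0.0719]
contact_force: [-1.3, 0.3, -1.3]
```

```bash
for i in 1 2 ; do python3 -m crank '[[0.002,0,0.05,0,0,0,0],[0.002,0,0.05,0,0,0,0]]' | grep -E 'pos|force'; done
```

```text
position: [0.5756, 0.0112, 0.0719]
contact_force: [-2.6, 1.3, 0.1]
position: [0.5758, 0.0112, 0.0718]
contact_force: [-4.1, 1.8, 0.6]
```

```bash
for i in 1 2 3; do python3 -m crank '[[0,0,0,0,0,0,0],[0,0,0,0,0,0,0]]' | grep -E 'clock|pos|force'; done
```

```text
clock: 16.65
position: [0.5758, 0.0112, 0.0718]
contact_force: [-4.5, 2.6, -0.2]
clock: 16.9
position: [0.5758, 0.0112, 0.0718]
contact_force: [-4.1, 2.1, 1.5]
clock: 17.15
position: [0.5758, 0.0112, 0.0718]
contact_force: [-4.2, 2.3, 1.1]
```

```bash
python3 - <<'E'
from h import *
overlay("t1.png",box=36)
E
```

```text
crop origin 292 180
```

View pics/t1.png

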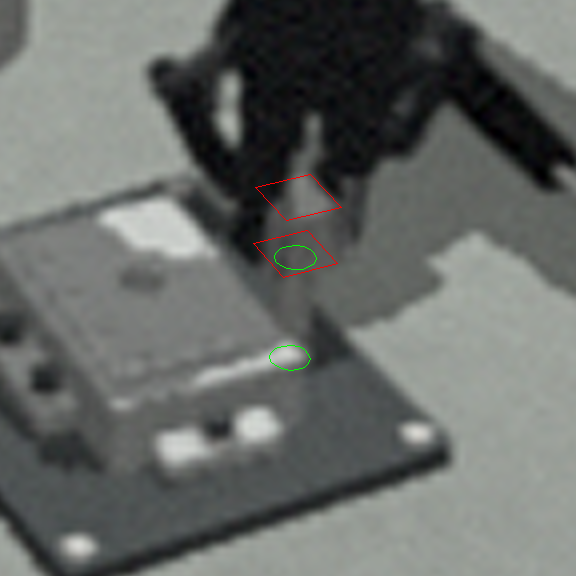

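Step 1 is held: about 4.8 N sideways for 0.8 s at TCP (0.5758, 0.0112). The picture shows the shank at the casting's near-left end, (290,355). I'll back off 1 cm and go 70 mm right.

```bash
python3 -m crank '[[-0.02,0,-0.5,0,0,0,0],[-0.05,0,-1,0,0,0,0],[0,-2.5,-1.08,0,0,0,0],[0.04,-5,-1.16,0,0,0,0],[0.07,-7,-1.22,0,0,0,0]]'
python3 -m crank '[[0,0,0,0,0,0,0],[0,0,0,0,0,0,0],[0.01,0,0.3,0,0,0,0],[0.025,0,0.6,0,0,0,0],[0.025,0,0.6,0,0,0,0]]'
```

```text
clock: 17.82
position: [0.5476, -0.0547, 0.0722]
ee_rot: [0.717, 0.083, 0.684, -0.1]
contact_force: [-0.1, -0.6, -2.0]
width: 0.0224
clock: 18.45
position: [0.5535, -0.0549, 0.072]
ee_rot: [0.717, 0.083, 0.685, -0.1]
contact_force: [0.4, -0.4, -2.1]
width: 0.0221
```

```bash
for i in 1 2 ; do python3 -m crank '[[0.002,0,0.05,0,0,0,0],[0.002,0,0.05,0,0,0,0]]' | grep -E 'pos|force'; done
```

```text
position: [0.5533, -0.0552, 0.072]
contact_force: [-0.3, -0.1, -2.1]
position: [0.5539, -0.0554, 0.072]
contact_force: [0.2, -0.5, -2.0]
```

```bash
for i in 1 2 ; do python3 -m crank '[[0.002,0,0.05,0,0,0,0],[0.002,0,0.05,0,0,0,0]]' | grep -E 'pos|force'; done
```

```text
position: [0.5544, -0.0555, 0.072]
contact_force: [0.4, -0.3, -1.8]
position: [0.5549, -0.0557, 0.072]
contact_force: [0.2, 0.8, -2.6]
```

```bash
for i in 1 2 ; do python3 -m crank '[[0.002,0,0.05,0,0,0,0],[0.002,0,0.05,0,0,0,0]]' | grep -E 'pos|force'; done
```

```text
position: [0.555, -0.0557, 0.0719]
contact_force: [-0.2, -0.0, -1.0]
position: [0.5551, -0.0557, 0.0719]
contact_force: [-2.1, -0.2, -0.9]
```

Contact starts at x ≈ 0.5549. I'll press slightly further and hold.

```bash
for i in 1 2 ; do python3 -m crank '[[0.002,0,0.05,0,0,0,0],[0.002,0,0.05,0,0,0,0]]' | grep -E 'pos|force'; done; for i in 1 2 3; do python3 -m crank '[[0,0,0,0,0,0,0],[0,0,0,0,0,0,0]]' | grep -E 'clock|pos|force'; done
```

```text
position: [0.5553, -0.0558, 0.0718]
contact_force: [-3.6, 1.4, -0.5]
position: [0.5553, -0.0558, 0.0717]
contact_force: [-4.2, 0.7, 1.3]
clock: 20.7
position: [0.5553, -0.0558, 0.0717]
contact_force: [-4.2, 2.3, 1.6]
clock: 20.95
position: [0.5553, -0.0558, 0.0717]
contact_force: [-5.9, 0.5, 1.3]
clock: 21.2
position: [0.5553, -0.0558, 0.0717]
contact_force: [-4.1, 0.3, 0.6]
```

Step 2 is held, about 4.6 N for 0.75 s at TCP (0.5553, −0.0558). The casting yaw is therefore −0.297, which is 0.066 off the plate and within the given 0.08. Next is the end face.

```bash
python3 -m crank '[[-0.02,0,-0.5,0,0,0,0],[-0.05,0,-1,0,0,0,0],[-0.02,-2,-1.06,0,0,0,0],[0.01,-4,-1.12,0,0,0,0],[0.04,-5.8,-1.18,0,0,0,0]]'
python3 -m crank '[[0,0,0,0,0,0,0],[0.1,-0.06,2,0,0,0,0],[0.19,-0.12,4,0,0,0,0],[0.27,-0.17,5.77,0,0,0,0],[0.27,-0.17,5.77,0,0,0,0]]'
python3 - <<'E'
from h import *
go(.584,-.125,.0718)
e=np.array([.2926,.9562,0]);print((q2R(manip.get_state()["ee_rot"]).T@e).round(4))
d=eyes.get_image("scene");crop(d,260,180,360,260,7,"t3.png")
E
```

```text
clock: 21.82
position: [0.5309, -0.1101, 0.0724]
ee_rot: [0.717, 0.083, 0.684, -0.1]
contact_force: [-0.1, 0.8, -2.3]
width: 0.0224
clock: 22.45
position: [0.5873, -0.1256, 0.0721]
ee_rot: [0.717, 0.083, 0.685, -0.1]
contact_force: [-0.8, 0.6, -1.7]
width: 0.0222
clock 22.45 pos [ 0.5873 -0.1256  0.0721] shift [0.02, -0.02, -0.34]
[-0.0154  0.9992  0.0373]
```

View pics/t3.png

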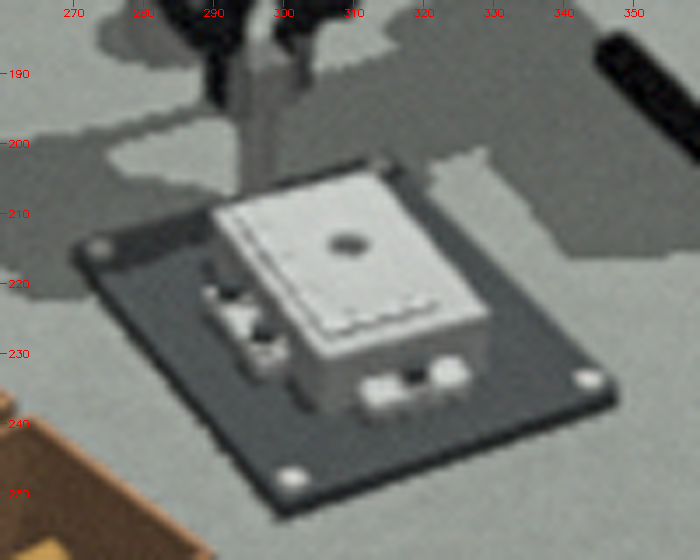

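The dowel (296,195) hangs behind the right-hand end face, which runs (290,210)–(313,203). I'll approach along +y of the casting.

```bash
python3 -m crank '[[0,0.3,0.01,0,0,0,0],[-0.01,0.7,0.03,0,0,0,0],[-0.02,1.1,0.04,0,0,0,0],[-0.02,1.4,0.05,0,0,0,0],[-0.02,1.5,0.055,0,0,0,0]]'
python3 -m crank '[[0,0.1,0.004,0,0,0,0],[0,0.2,0.008,0,0,0,0],[0,0.2,0.008,0,0,0,0]]'
for i in 1 2; do python3 -m crank '[[0,0.05,0.002,0,0,0,0],[0,0.05,0.002,0,0,0,0]]'|grep -E 'pos|force'; done
```

```text
clock: 23.12
position: [0.5902, -0.1111, 0.0721]
ee_rot: [0.717, 0.083, 0.685, -0.1]
contact_force: [-0.5, 0.1, -2.3]
width: 0.0224
clock: 23.5
position: [0.5908, -0.1095, 0.072]
ee_rot: [0.717, 0.083, 0.685, -0.1]
contact_force: [0.0, -0.6, -2.7]
width: 0.0221
position: [0.5909, -0.109, 0.072]
contact_force: [0.5, -0.7, -2.1]
position: [0.5911, -0.1085, 0.0721]
contact_force: [-0.2, 0.4, -2.4]
```

```bash

for i in 1 2 3; do python3 -m crank '[[0,0.05,0.002,0,0,0,0],[0,0.05,0.002,0,0,0,0]]'|grep -E 'pos|force'; done
```

```text
position: [0.5912, -0.108, 0.072]
contact_force: [0.4, 1.0, -1.7]
position: [0.5914, -0.1075, 0.072]
contact_force: [-0.0, -0.0, -2.3]
position: [0.5915, -0.107, 0.072]
contact_force: [-0.6, 0.4, -2.4]
```

```bash

for i in 1 2; do python3 -m crank '[[0,0.05,0.002,0,0,0,0],[0,0.05,0.002,0,0,0,0]]'|grep -E 'pos|force'; done
```

```text
position: [0.5917, -0.1066, 0.072]
contact_force: [-0.3, -0.0, -2.4]
position: [0.5919, -0.1061, 0.072]
contact_force: [0.4, 0.2, -2.1]
```

```bash

for i in 1 2 3 4; do python3 -m crank '[[0,0.05,0.002,0,0,0,0],[0,0.05,0.002,0,0,0,0]]'|grep -E 'pos|force'; done
```

```text
position: [0.592, -0.1056, 0.072]
contact_force: [-0.9, -0.4, -1.5]
position: [0.5921, -0.1051, 0.072]
contact_force: [0.8, -0.4, -1.7]
position: [0.5923, -0.1046, 0.072]
contact_force: [0.1, 0.3, -2.5]
position: [0.5924, -0.1042, 0.072]
contact_force: [-0.1, 0.5, -2.8]
```

```bash

for i in 1 2 3; do python3 -m crank '[[0,0.05,0.002,0,0,0,0],[0,0.05,0.002,0,0,0,0]]'|grep -E 'pos|force'; done
```

```text
position: [0.5926, -0.1037, 0.072]
contact_force: [0.1, 0.9, -1.4]
position: [0.5927, -0.1032, 0.0719]
contact_force: [0.0, -1.0, -2.0]
position: [0.5929, -0.1027, 0.072]
contact_force: [0.1, -0.3, -2.2]
```

```bash

for i in 1 2; do python3 -m crank '[[0,0.05,0.002,0,0,0,0],[0,0.05,0.002,0,0,0,0]]'|grep -E 'pos|force'; done
```

```text
position: [0.593, -0.1022, 0.072]
contact_force: [0.6, 0.2, -2.2]
position: [0.5932, -0.1018, 0.072]
contact_force: [0.6, 0.5, -2.1]
```

```bash

for i in 1 2; do python3 -m crank '[[0,0.05,0.002,0,0,0,0],[0,0.05,0.002,0,0,0,0]]'|grep -E 'pos|force'; done
```

```text
position: [0.5933, -0.1013, 0.0719]
contact_force: [-0.1, 0.1, -1.3]
position: [0.5934, -0.1011, 0.0719]
contact_force: [-0.3, -1.2, -1.3]
```

```bash

for i in 1 2; do python3 -m crank '[[0,0.05,0.002,0,0,0,0],[0,0.05,0.002,0,0,0,0]]'|grep -E 'pos|force'; done
```

```text
position: [0.5935, -0.1009, 0.072]
contact_force: [-1.3, -2.4, -1.9]
position: [0.5935, -0.1007, 0.072]
contact_force: [-1.6, -5.0, -1.3]
```

```bash

for i in 1 2; do python3 -m crank '[[0,0.05,0.002,0,0,0,0],[0,0.05,0.002,0,0,0,0]]'|grep -E 'pos|force'; done
```

```text
position: [0.5936, -0.1006, 0.072]
contact_force: [-2.2, -5.9, -0.8]
position: [0.5936, -0.1005, 0.072]
contact_force: [-2.4, -7.8, -0.7]
```

```bash
python3 -m crank '[[0,-0.07,-0.003,0,0,0,0],[0,-0.07,-0.003,0,0,0,0]]'|grep -E 'pos|force'; for i in 1 2 3; do python3 -m crank '[[0,0,0,0,0,0,0],[0,0,0,0,0,0,0]]' | grep -E 'clock|pos|force'; done
```

```text
position: [0.5935, -0.1007, 0.072]
contact_force: [-2.3, -5.5, -0.6]
clock: 29.5
position: [0.5935, -0.1006, 0.072]
contact_force: [-1.6, -5.3, -0.4]
clock: 29.75
position: [0.5935, -0.1006, 0.072]
contact_force: [-2.0, -5.6, -0.6]
clock: 30.0
position: [0.5935, -0.1006, 0.072]
contact_force: [-2.5, -5.7, -1.6]
```

Step 3 is held: about 5.8 N for about 1 s. From the contact onsets, the bore should be under the TCP at (0.6020, −0.0452), and the camera said (0.6008, −0.0458), so they agree. I'll back off, lift, and go over the bore.

```bash
python3 -m crank '[[0,-0.5,-0.02,0,0,0,0],[0,-1,-0.04,0,0,0,0],[-2,-1,-0.04,0,0,0,0],[-4,-1,-0.04,0,0,0,0],[-5,-1,-0.04,0,0,0,0]]'
python3 - <<'E'
from h import *
go(.602,-.0452,.120)
E
```

```text
clock: 30.62
position: [0.5894, -0.1075, 0.1231]
ee_rot: [0.717, 0.084, 0.684, -0.1]
contact_force: [-0.4, 0.1, -2.4]
width: 0.022
clock 30.62 pos [ 0.5894 -0.1075  0.1231] shift [0.18, 6.35, -0.4]
```

```bash
python3 -m crank '[[0.05,2,-0.1,0,0,0,0],[0.1,4,-0.2,0,0,0,0],[0.15,5.5,-0.3,0,0,0,0],[0.18,6.35,-0.4,0,0,0,0],[0.18,6.35,-0.4,0,0,0,0]]'
python3 -m crank '[[0,0,0,0,0,0,0],[0,0,0,0,0,0,0]]'
python3 - <<'E'
from h import *
go(.602,-.0452,.120)
tilt(4)
overlay("ov5.png",box=36)
E
```

```text
clock: 31.25
position: [0.6013, -0.0445, 0.1185]
ee_rot: [0.716, 0.083, 0.686, -0.1]
contact_force: [-0.2, -0.8, -2.1]
width: 0.0225
clock: 31.5
position: [0.6014, -0.046, 0.1189]
ee_rot: [0.717, 0.084, 0.685, -0.1]
contact_force: [-0.4, -0.6, -3.0]
width: 0.0222
clock 31.5 pos [ 0.6014 -0.046   0.1189] shift [-0.11, 0.09, 0.05]
rows 198 205 width [7.2, 9.4, 9.0, 9.2, 7.8, 7.4, 11.9, 10.2] offset mm -1.51 tilt 0.0369 rms px 0.675 lat dir [-0.736  0.677  0.024]
crop origin 273 163
```

View pics/ov5.png

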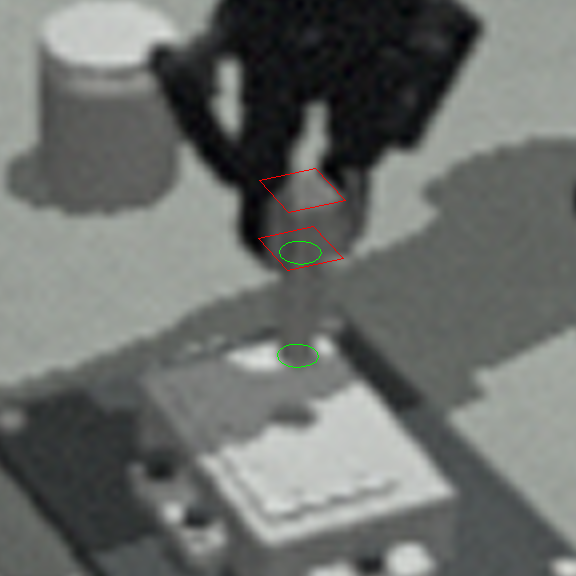

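The overlay matches the held dowel (foot at (298,360), shank upright), and the bore at (293,413) is below it. Descending.

```bash
python3 -m crank '[[0.5,0.09,0.06,0,0,0,0],[1,0.09,0.09,0,0,0,0],[1.5,0.09,0.12,0,0,0,0],[1.9,0.09,0.14,0,0,0,0],[1.9,0.09,0.14,0,0,0,0]]'
python3 -m crank '[[0,0,0,0,0,0,0],[0,0,0,0,0,0,0]]'
python3 - <<'E'
from h import *
go(.602,-.0452,.098)
print((q2R(manip.get_state()["ee_rot"]).T@[0,0,-1]).round(4), q2R(manip.get_state()["ee_rot"])[:,0])
E
```

```text
clock: 32.38
position: [0.6034, -0.0454, 0.0994]
ee_rot: [0.716, 0.083, 0.686, -0.1]
contact_force: [0.6, 0.4, -2.2]
width: 0.0221
clock: 32.62
position: [0.6039, -0.0455, 0.1002]
ee_rot: [0.717, 0.083, 0.685, -0.1]
contact_force: [-0.5, -0.5, -1.1]
width: 0.0226
clock 32.62 pos [ 0.6039 -0.0455  0.1002] shift [0.21, -0.02, -0.2]
[ 0.9987  0.0175 -0.0476] [ 0.0415369  -0.02915995 -0.99871136]
```

```bash
python3 -m crank '[[0.1,-0.02,-0.2,0,0,0,0],[0.2,-0.02,-0.2,0,0,0,0],[0.2,-0.02,-0.2,0,0,0,0],[0.2,-0.02,-0.2,0,0,0,0]]'
python3 - <<'E'
from h import *
go(.602,-.0452,.096)
E
```

```text
clock: 33.12
position: [0.6019, -0.0452, 0.0979]
ee_rot: [0.717, 0.083, 0.685, -0.1]
contact_force: [0.6, 0.9, -3.3]
width: 0.022
clock 33.12 pos [ 0.6019 -0.0452  0.0979] shift [0.19, 0.0, 0.0]
```

```bash
for i in 1 2 3; do python3 -m crank '[[0.1,0.002,-0.005,0,0,0,0],[0.1,0.002,-0.005,0,0,0,0]]'|grep -E 'pos|force'; done
```

```text
position: [0.6018, -0.0452, 0.0968]
contact_force: [-0.3, -0.5, -2.6]
position: [0.6018, -0.0452, 0.0958]
contact_force: [-0.0, -0.7, -1.9]
position: [0.6018, -0.0451, 0.0948]
contact_force: [-0.2, 0.4, -2.1]
```

```bash
for i in 1 2 ; do python3 -m crank '[[0.1,0.002,-0.005,0,0,0,0],[0.1,0.002,-0.005,0,0,0,0]]'|grep -E 'pos|force'; done
```

```text
position: [0.6017, -0.0452, 0.0938]
contact_force: [0.4, 0.6, -2.3]
position: [0.6018, -0.0451, 0.0927]
contact_force: [0.0, -0.2, -3.2]
```

```bash
for i in 1 2 ; do python3 -m crank '[[0.1,0.002,-0.005,0,0,0,0],[0.1,0.002,-0.005,0,0,0,0]]'|grep -E 'pos|force'; done
```

```text
position: [0.6018, -0.0451, 0.0918]
contact_force: [0.4, -0.1, -1.7]
position: [0.6018, -0.0451, 0.0908]
contact_force: [0.3, 0.6, -1.6]
```

No force 3 mm below the mouth, so the foot is in the bore.

```bash
for i in 1 2 3; do python3 -m crank '[[0.1,0.002,-0.005,0,0,0,0],[0.2,0.004,-0.01,0,0,0,0],[0.2,0.004,-0.01,0,0,0,0]]'|grep -E 'pos|force'; done
```

```text
position: [0.6017, -0.0451, 0.0887]
contact_force: [0.3, 0.5, -1.8]
position: [0.6017, -0.0451, 0.0867]
contact_force: [-0.2, -0.5, -2.6]
position: [0.6017, -0.0451, 0.0847]
contact_force: [0.8, -0.3, -1.4]
```

```bash
for i in 1 2; do python3 -m crank '[[0.1,0.002,-0.005,0,0,0,0],[0.2,0.004,-0.01,0,0,0,0],[0.2,0.004,-0.01,0,0,0,0]]'|grep -E 'pos|force'; done
```

```text
position: [0.6017, -0.0451, 0.0827]
contact_force: [0.4, -0.2, -1.9]
position: [0.6017, -0.0451, 0.0807]
contact_force: [0.3, -0.4, -1.9]
```

```bash
for i in 1 2; do python3 -m crank '[[0.1,0.002,-0.005,0,0,0,0],[0.2,0.004,-0.01,0,0,0,0],[0.2,0.004,-0.01,0,0,0,0]]'|grep -E 'clock|pos|force'; done
```

```text
clock: 37.12
position: [0.6018, -0.0451, 0.0787]
contact_force: [0.3, -0.6, -1.1]
clock: 37.5
position: [0.6017, -0.0451, 0.0767]
contact_force: [0.9, 0.5, -2.2]
```

```bash
for i in 1 2; do python3 -m crank '[[0.1,0.002,-0.005,0,0,0,0],[0.2,0.004,-0.01,0,0,0,0],[0.2,0.004,-0.01,0,0,0,0]]'|grep -E 'clock|pos|force'; done
```

```text
clock: 37.88
position: [0.6017, -0.0451, 0.0747]
contact_force: [0.7, -0.4, -1.6]
clock: 38.25
position: [0.6017, -0.0451, 0.0727]
contact_force: [0.5, 0.7, -1.9]
```

```bash
for i in 1 2 3; do python3 -m crank '[[0.05,0.001,-0.002,0,0,0,0],[0.1,0.002,-0.005,0,0,0,0],[0.1,0.002,-0.005,0,0,0,0]]'|grep -E 'clock|pos|force'; done
```

```text
clock: 38.62
position: [0.6017, -0.0451, 0.0718]
contact_force: [0.5, 0.2, -2.2]
clock: 39.0
position: [0.6018, -0.0451, 0.0708]
contact_force: [0.7, -0.2, -2.2]
clock: 39.38
position: [0.6017, -0.0451, 0.0698]
contact_force: [0.0, -0.6, -1.5]
```

```bash
for i in 1 2; do python3 -m crank '[[0.05,0.001,-0.002,0,0,0,0],[0.05,0.001,-0.002,0,0,0,0]]'|grep -E 'clock|pos|force'; done
```

```text
clock: 39.62
position: [0.6018, -0.0451, 0.0693]
contact_force: [-0.6, -0.0, -1.8]
clock: 39.88
position: [0.6018, -0.0451, 0.0688]
contact_force: [0.1, -0.2, -2.1]
```

```bash
for i in 1 2; do python3 -m crank '[[0.05,0.001,-0.002,0,0,0,0],[0.05,0.001,-0.002,0,0,0,0]]'|grep -E 'clock|pos|force'; done
```

```text
clock: 40.12
position: [0.6018, -0.0451, 0.0683]
contact_force: [-0.3, -1.0, -2.1]
clock: 40.38
position: [0.6019, -0.0451, 0.0679]
contact_force: [-0.1, 0.2, -1.9]
```

```bash
for i in 1 2; do python3 -m crank '[[0.05,0.001,-0.002,0,0,0,0],[0.05,0.001,-0.002,0,0,0,0]]'|grep -E 'clock|pos|force'; done
```

```text
clock: 40.62
position: [0.6019, -0.0451, 0.0678]
contact_force: [-0.7, 0.1, 2.3]
clock: 40.88
position: [0.6019, -0.0451, 0.0678]
contact_force: [-2.7, -0.3, 6.0]
```

The floor is reached at TCP z 0.0679, exactly where expected. I'll ease off 0.5 mm and open.

```bash
python3 -m crank '[[-0.05,0,0,0,0,0,0],[-0.05,0,0,0,0,0,0]]' 20 |grep -E 'clock|pos|force'
python3 -m crank '[[0,0,0,0,0,0,3],[0,0,0,0,0,0,4],[0,0,0,0,0,0,5.5],[0,0,0,0,0,0,5.5],[0,0,0,0,0,0,5.5]]'
python3 - <<'E'
from h import *
d=eyes.get_image("scene");crop(d,265,155,345,240,7,"rel.png")
E
```

```text
clock: 41.12
position: [0.6019, -0.0451, 0.0678]
contact_force: [-1.9, 0.2, 5.4]
clock: 41.75
position: [0.6018, -0.0451, 0.0673]
ee_rot: [0.717, 0.083, 0.685, -0.1]
contact_force: [0.9, 0.7, 0.3]
width: 0.055
```

View pics/rel.png

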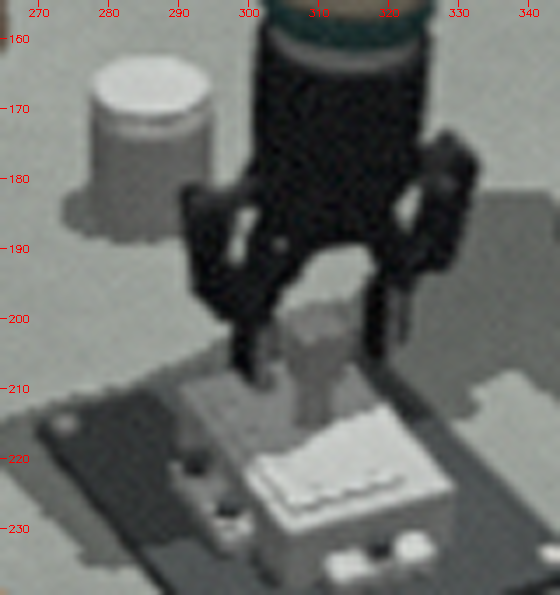

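The fingers at (247,350) and (375,330) in the crop are clear of the standing dowel (head at about (309,203)). I'll lift straight up along world z.

```bash
python3 -m crank '[[-2,-0.035,0.1,0,0,0,5.5],[-4,-0.07,0.19,0,0,0,5.5],[-7,-0.12,0.33,0,0,0,5.5],[-11,-0.19,0.52,0,0,0,5.5],[-15,-0.26,0.71,0,0,0,5.5]]'
python3 -m crank '[[0,0,-5,0,0,0,5.5],[0,0,-10,0,0,0,5.5],[0,0,-15,0,0,0,5.5],[0,0,-20,0,0,0,5.5],[0,0,-20,0,0,0,5.5]]'
python3 - <<'E'
from h import *
d=eyes.get_image("scene");crop(d,265,155,345,240,7,"fin_s.png")
t=eyes.get_image("top");crop(t,280,155,370,235,8,"fin_t.png"); cv2.imwrite("pics/fin_full.png",t["color"])
for v,u in ((203,309),(202,308),(204,310)): print(at_d(d,u,v).round(4))
E
```

```text
clock: 42.42
position: [0.6016, -0.045, 0.2186]
ee_rot: [0.717, 0.083, 0.685, -0.1]
contact_force: [0.2, -0.4, -0.5]
width: 0.0552
clock: 43.05
position: [0.4045, 0.0073, 0.2078]
ee_rot: [0.716, 0.083, 0.686, -0.1]
contact_force: [-0.7, 0.4, 0.9]
width: 0.0552
[ 0.613  -0.0371  0.0956]
[ 0.6122 -0.0426  0.0961]
[ 0.6097 -0.0361  0.091 ]
```

View pics/fin_s.png

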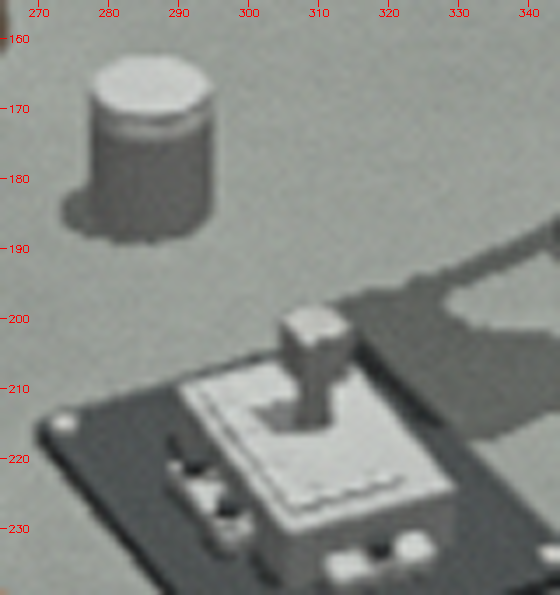

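View pics/fin_t.png

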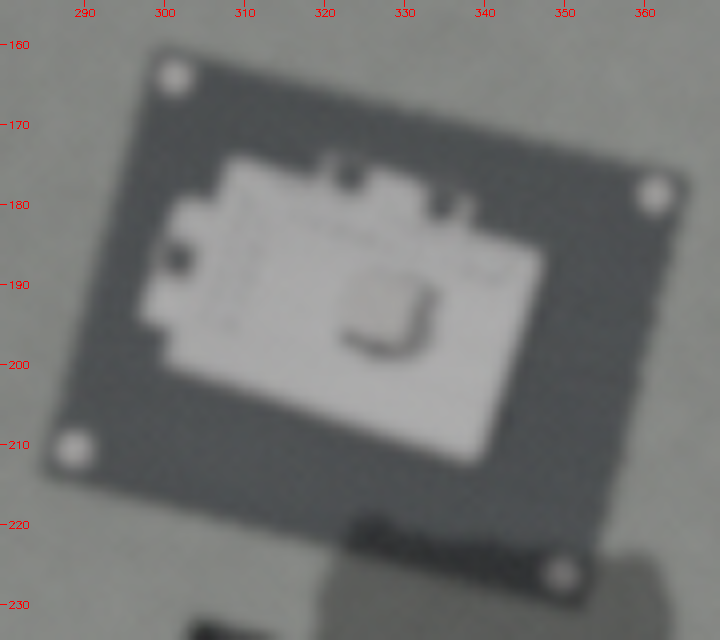

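View pics/fin_full.png

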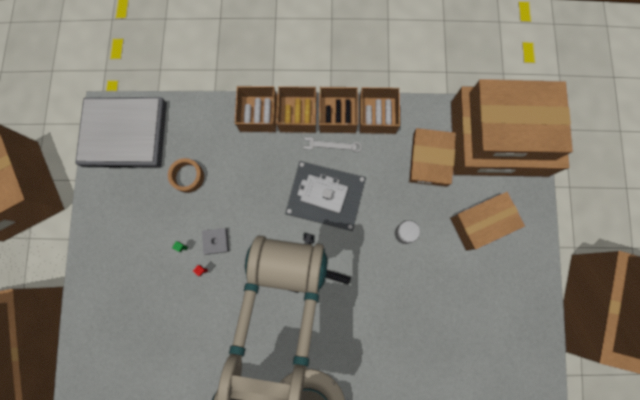

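The dowel stands upright in the bore. Its head top is at z ≈ 0.096, which is what fully home should give (18 + 78 mm). The bystanders visible in the picture haven't moved. The arm will settle, then I'll hand in.

```bash
python3 -m crank '[[0,0,0,0,0,0,5.5],[0,0,0,0,0,0,5.5],[0,0,0,0,0,0,5.5]]' && python3 -c "
from rig import manip
print(manip.sign_off())"
```

```text
clock: 43.52
position: [0.4094, 0.0061, 0.2079]
ee_rot: [0.716, 0.083, 0.685, -0.1]
contact_force: [0.1, 0.3, 0.3]
width: 0.0551
the job is handed in; nothing more can be done
None
```

The steel dowel stands fully home in the casting's bore, released, and the job was handed in at 43.5 s. No verdict was given.

- **Touches:** I pressed with about 4.8 N on the left of the long side, 4.6 N on the right, and 5.8 N on the end face, briefly 8 N there before easing off. Each was held for at least 0.75 s.
- **Casting pose:** The touches gave a turn of −0.297 rad, which is 0.066 rad off the plate. They put the bore under the tool at (0.602, −0.045); the camera had it at (0.601, −0.046).
- **Insertion:** The dowel went in without side force and met the floor at the expected height. The force there was about 8 N.
- **Last checks:** The final pictures show the dowel upright. Its head top reads about 0.096 m where the depth reading is clean, against 0.096 expected, with single depth readings scattering from 0.091 to 0.096. The gripper is clear, and the bystanders in the top picture look unmoved, though the arm partly hid the screwdriver there.
- **Checks that fell short:** The grasp left the dowel leaning about 0.05 rad, so I turned the tool to make up for it. I could not measure that lean again over the casting because the camera fit there was too noisy, so I relied on the overlay picture and the force-free insertion.

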